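Close up the tape stand: cap on, spring clip snapped into the spindle groove

ROBOT

A 6-joint arm with a two-finger parallel gripper is mounted at the origin on a cart in front of the work surface, level with it; the furniture and walls round the work are solid. World frame = base frame: x ahead of the robot, y to its left, z up, the work surface at z = 0. Lengths are in mm, angles in rad, forces in N, time in s.
With the tool pointing down it reaches from about 350 to 775 mm from the base axis. Payload 7.3 kg.
Tool frame: the origin (TCP) lies on the front face of the gripper's body, between the roots of the fingers; the fingertips stand 66 mm ahead of it and the grasp point (between the pads) lies 47 mm ahead of it (bot.tcp_to_grasp is the z of the grasp point in the tool frame, in mm); z points along the fingers, y is the direction in which the jaws open and shut (so a half turn about z gives the same grasp; the last joint's range is limited). The gripper opens to 92 mm and grips with 3 to 60 N. Pads are 19 mm wide; open, the fingers measure 130 mm over their backs; the gripper's body (75 mm by 190 mm) begins 47 mm behind the grasp point.
Start: joints at [-1.457, 0.342, 1.524, -0, 1.275, -0.146], TCP at [134.887, -507.389, 292.241] pointing down, gripper open.
Joint ranges: [-2.53, 2.53], [-0.77, 2.02], [0.04, 2.7], [-1, 4.14], [0.28, 2.66], [-3.11, 3.11]. Speed limits (rad/s): [2.57, 2.57, 3.14, 3.14, 3.14, 3.14].

INTERFACE

Orientations are given as [roll, pitch, yaw] about the fixed x, y, z axes, in that order (R = Rz(yaw) Ry(pitch) Rx(roll)).
In Python, from plant import bot gives the robot as it stands.
- The arm moves only by the tool carry_out, never from a script. Its argument "deltas" is a list that holds one entry, the list of rows, each a list of 4 numbers: the shift along the tool's x, y, z in mm, then the turn about the tool's z in units of 5 degrees (1.0 is 5 degrees). A call has 1 to 20 rows; each row is the pose to reach, as a shift and turn from the pose commanded when the call began, along the tool's axes at that moment; what a row does not reach only later rows make up. A row lasts 1/10 s, in which the tool goes at most 50 mm and 8.59 degrees, less where a joint would pass 70% of its speed; a pose out of reach is approached as far as the arm can. A call with a gripper value outside its range is refused whole. "fingers" is the finger opening in mm, from 0 to 91.8, set as the call begins (left out, the last holds). The fingers move at their own pace and stop on an object; the grip force is fixed at half the most. Time passes only in rows, so rows that repeat a pose let the fingers close. It gives the time, the measured TCP pose, the force and the opening at its end, in the units of the state.
- bot.get_obs(): the state, without advancing time (a new reading comes with each control period).
- bot.capture(name): name is "side" or "top" or "wrist"; returns (picture, depth): 384x512x3 uint8, blue, green, red; 384x512 float32, mm along the optical axis (not along the pixel's ray), 0 where there is no reading.
- bot.camera_model(name): a dict with "K" (3x3 intrinsics, pixels), "camera_from_world" (4x4, takes a point from world to camera coordinates). Camera axes: x right, y down, z forward; pixel columns grow to the right and rows downward; lengths in mm; the calibration is good to about 2 mm. A picture is of the moment at which its call begins: read the wrist's pose just before it. camera_model takes no time and is no camera call; for the wrist camera it gives the pose at the moment of the call.
- bot.close_job(): hands the job in, once; it reports no verdict.
The state is a dict: "time": time; "joint_positions": joint angles; "dq": joint speeds; "tau": joint torques, N m; "tool_pos": TCP position; "tcp_rot": TCP orientation; "contact_force": force on the tool from outside, world axes, zero at the start; "moment": the same for the moment, N m; "grip_width": finger opening in mm.
Only numpy, scipy, OpenCV 4.12 (cv2) and the standard library are available. Lean on these libraries where they do the work, as an engineer would, in place of code of your own. Each camera call takes 0.05 s, during which the arm holds its last target. There are 200 camera calls.

TASK

A fresh roll of masking tape has been dropped onto the upright tape stand. Put the flanged metal cap on the spindle, boss upwards, so that it sits flat on the hub over the roll, then push the spring clip sideways, mouth first, into the spindle's groove just above the cap until it snaps fully home and lies flat. Feel for the groove rather than ramming the clip against the spindle's head or the cap, push no harder than the snap needs, then let go and leave the other things on the counter where they are.

Things in the scene. Friction and masses are not known exactly. Their poses are not given: they have to be found in the camera images.
- stand: Tape stand, fixed: grey base plate 136 mm (x) by 168 mm (y, from 72 mm on the -y side to 96 mm on the +y side of the spindle), black hub, upright steel spindle, low steel tear-off blade 80 mm from the spindle towards +y (top 2 mm above the hub). Origin on the spindle axis, 42 mm below the hub's top; z up. Its height on its feet differs from start to start.
- hub_top (a point): Point on the spindle axis at the top face of the black hub (67 mm across), where the cap's underside must rest; 37 to 42 mm above the counter. From it rises the steel spindle, 18 mm across: 23 mm of plain shaft, the groove, then the head. Lowering the cap until it is felt to sit tells the true height of this face.
- groove (a point): Point on the spindle axis, 26 mm above hub_top: where clip_ring is when the clip is home. The groove is a neck 14 mm across, 23 to 29.5 mm above the hub. The seated cap's top face is 24 mm above the hub, which leaves 5.5 mm under the head for the clip's 4 mm arms. The clip may come in from any side.
- spindle_head: Knurled head of the spindle, fixed to it: 18 mm across, 13.5 mm high, rounded and tapered over the top 8 mm. Origin at the centre of its underside, which is the upper edge of the groove, 29.5 mm above the hub. Jamming the clip against the head with more than 7 N, or against the cap with more than 12 N, burrs them.
- roll: Roll of masking tape, 99 mm across, 24 mm wide, lying loose round the hub on the stand's base plate, just below the hub's top. Origin at the centre of its underside. It stays there.
- cap_centre (a point): Flanged aluminium cap, loose, about 0.09 kg, lying flat on the counter, boss up; this point is on its axis (z), 12 mm above its underside. Disc 90 mm across, 5 mm thick; on it a boss 36 mm across up to 18 mm (grasp it here), then a collar 25 mm across up to 24 mm above the underside; a bore 20.5 mm across goes right through.
- clip_grip (a point): Centre of the spring clip's black thumb grip: 20 mm long (clip's x), 12 mm thick (clip's y; pinch these two faces), reaching to 33 mm above the clip's underside; this point is 18 mm above it. A foot 20 mm wide (y) and 5 mm high lies under the grip. The clip (loose, 0.04 kg) lies flat on the counter; its x axis points from the grip to the open mouth.
- clip_ring (a point): Centre of the ring between the clip's two sprung flat-steel arms (4 x 4 mm), 2 mm above its underside, 27 mm ahead of clip_grip along the clip's x. The mouth, 16 mm ahead of this point, is 23 mm wide; the throat, 7 mm ahead, is 9 mm wide and springs open over the 14 mm neck. A stop of the grip meets the neck at home; play about 1 mm.
- clip_left (a joint): Spread of the clip's left (+y) arm, rad: 0 relaxed, about 0.1 as the throat passes the neck, 0.125 at most. The push climbs to about 7 to 14 N there, drops as the clip snaps over, and climbs again at the stop. More than 30 N between clip and spindle is forcing it.
- clip_right (a joint): Spread of the clip's right (-y) arm, rad, likewise.
- ink_black: Black-capped square ink bottle, bystander, loose on the counter; leave it where it is. Origin at the centre of its underside.
- rubber_eraser: Eraser, bystander, loose on the counter; leave it where it is. Origin at the centre of its underside.
- sharpener: Brass sharpener, bystander, loose on the counter; leave it where it is. Origin at the centre of its underside.

How it is judged:
By the outcome, as a careful person would: the job done as asked, in the order asked, and still so for the second after the job is handed in, with the robot touching nothing.
It also fails if it takes over 61 s, if anything falls off the work surface, if the arm or the gripper's body presses on something with over 40 N, if the wrist force passes 120 N, or if a joint passes its speed limit or range.

## Working session

There is one attempt and no reset: what is moved stays moved. The work goes in short steps, Python scripts to look and compute and a tool call to move; the robot and the scene stay as the last step left them, time stands still between calls to the robot, and variables do not carry over. Pictures are saved under pics/ and viewed, about 8 in all and at most 12, crops included, and the job is handed in when it is done.

Besides the shell and the picture viewer there is one more tool, called by a JSON object that holds its "api" and its "payload". carry_out: Moves the arm, as the interface text tells. Its arguments: {"type":"object","properties":{"deltas":{"type":"array","items":{"type":"array","items":{"type":"array","items":{"type":"number"}}}},"fingers":{"type":"number"}},"required":["deltas"]}

```bash
mkdir -p pics
cat > h.py <<'E'
import numpy as np, cv2
from plant import bot
from scipy.spatial.transform import Rotation as R
def cap(name):
    m=bot.camera_model(name); im,d=bot.capture(name); return im,d,np.array(m["K"]),np.array(m["camera_from_world"])
def ray(K,T,u,v,z):
    Ti=np.linalg.inv(T); o=Ti[:3,3]; d=Ti[:3,:3]@np.linalg.solve(K,[u,v,1.]); return o+d*(z-o[2])/d[2]
def cloud(d,K,T):
    v,u=np.mgrid[:d.shape[0],:d.shape[1]]
    P=np.stack([u,v,np.ones_like(u)],-1).reshape(-1,3)@np.linalg.inv(K).T*d.reshape(-1,1)
    Ti=np.linalg.inv(T); return (P@Ti[:3,:3].T+Ti[:3,3]).reshape(*d.shape,3)
def st():
    o=bot.get_obs(); print({k:np.round(o[k],3) for k in("time","tool_pos","tcp_rot","contact_force","grip_width","joint_positions")}); return o
E
python3 - <<'E'
from h import *
st()
a=cap("top");b=cap("side")
for n,x in(("top",a),("side",b)):
    print(n,np.round(x[2],1).tolist(),np.round(np.linalg.inv(x[3]),2).tolist()); np.savez(n+".npz",im=x[0],d=x[1],K=x[2],T=x[3])
cv2.imwrite("pics/a_top.png",a[0]);cv2.imwrite("pics/a_side.png",b[0])
E
```

```text
{'time': np.float64(0.0), 'tool_pos': array([ 134.861, -507.067,  291.551]), 'tcp_rot': array([-3.14, -0.  ,  0.26]), 'contact_force': array([ 0.715,  0.03 , -0.088]), 'grip_width': np.float64(92.129), 'joint_positions': array([-1.457,  0.343,  1.525,  0.   ,  1.275, -0.146])}
top [[482.9, 0.0, 265.9], [0.0, 482.9, 191.0], [0.0, 0.0, 1.0]] [[0.0, -0.99, 0.13, 368.77], [-1.0, -0.0, -0.01, -128.12], [0.01, -0.13, -0.99, 1172.29], [0.0, 0.0, 0.0, 1.0]]
side [[400.2, 0.0, 250.1], [0.0, 400.2, 191.5], [0.0, 0.0, 1.0]] [[0.99, -0.08, 0.09, 432.59], [-0.12, -0.54, 0.84, -889.86], [-0.02, -0.84, -0.54, 541.42], [0.0, 0.0, 0.0, 1.0]]
```

View pics/a_top.png

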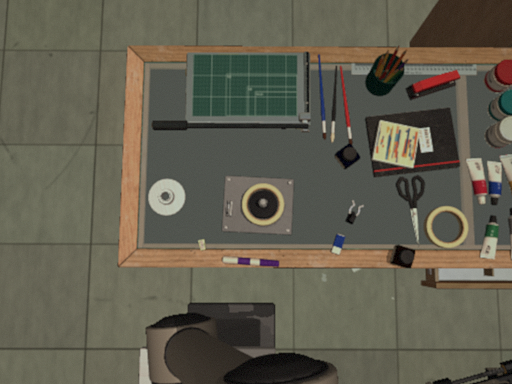

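View pics/a_side.png

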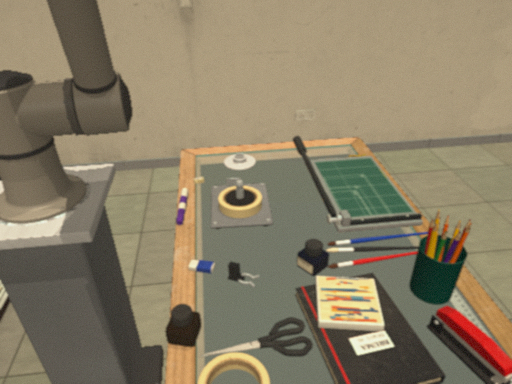

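The top view shows the cap at (166,197), the stand spindle at (262,203), and the clip at (353,212) with its mouth toward the upper right. The eraser is at (338,243) and the ink bottle at (346,156). I'll measure these next.

Run:
```python
from h import *
z=np.load("top.npz");im,d,K,T=z["im"],z["d"],z["K"],z["T"]
C=cloud(d,K,T); print("counter z",np.median(C[170:190,185:215,2]))
def comp(mask,box):
    u0,v0,u1,v1=box;m=np.zeros_like(mask,np.uint8);m[v0:v1,u0:u1]=mask[v0:v1,u0:u1]
    n,l,s,c=cv2.connectedComponentsWithStats(m);i=1+np.argmax(s[1:,4]);return l==i,s[i],c[i]
g=im.min(2)
m,s,c=comp(g>120,(140,170,192,225));print("cap",s,c,ray(K,T,*c,4))
print("cap box ctr",ray(K,T,s[0]+s[2]/2-.5,s[1]+s[3]/2-.5,5))
# heights
H=C[...,2]
for nm,b,lo,hi in(("spindle",(235,175,295,235),60,95),("capboss",(140,170,192,225),13,30),("grip",(335,190,372,228),20,40),("clip",(335,190,372,228),2,40)):
    try:
        m,s,c=comp((H>lo)&(H<hi),b);P=C[m];print(nm,s,P.mean(0),P[:,2].max(),(P.min(0)+P.max(0))/2)
    except Exception as e: print(nm,e)
print(np.round(H[180:226:3,238:290:4]).astype(int))
cv2.imwrite("pics/b.png",cv2.resize(im[185:255,325:395],None,fx=8,fy=8,interpolation=cv2.INTER_CUBIC))
for u,v in((353,212),(166,197),(262,203)):print(ray(K,T,u,v,20))
```

```text
counter z 0.07880960853697161
cap [148 179  37  37 995] [166.28844221 196.58291457] [506.55623548 105.94843658   4.        ]
cap box ctr [505.414847   106.41740988   5.        ]
spindle [259 198   8   9  53] [ 486.94680724 -127.68647083   78.87742944] 86.06442305605833 [ 487.38404512 -128.14807927   74.01013576]
capboss [158 188  15  15 125] [507.31338679 106.08710679  19.20915075] 27.18926141769157 [508.72300858 105.93626685  20.21901685]
grip [348 213   8   9  48] [ 455.74307162 -338.62480809   31.48528284] 36.30818493501147 [ 456.66490603 -339.26743919   28.41518913]
clip [345 200  17  28 174] [ 464.6844666  -344.22064406   12.25744986] 36.30818493501147 [ 467.24054435 -348.1102296    19.15681295]
[[  14   17   16   18   16   18   12   17   16   14   13   18   14]
 [  12   14   19   17   15   40   39   39   13   12   13   14   13]
 [  16   16   15   15   41   39   42   39   38   14   14   14   16]
 [  13   13   17   38   33   21   17   20   43   41   15   16   15]
 [  12   16   41   38   38   38   36   40   41   45   36   18   18]
 [  11   18   44   17   39   44   39   44   36   15   37   17   15]
 [  11   35   42   41   41   37   78   40   36   39   35   40   12]
 [  15   43   37   42   40   38   84   77   40   40   41   35   17]
 [  15   37 1172   38   37   40   84   39   38   39   36   35   12]
 [  19   37   39   42   38   42   37   43   41   39   36   38   18]
 [  14   15   40   36   39   39   42   39   46   42   40   39   14]
 [  15   14   39   16   41   38   43   40   42   12   39   13   15]
 [  16   13   38   41   16   43   39   39   12   40   43   14   13]
 [  14   16   17   36   38   36   13   40   38   35   13   18   18]
 [  18   16   17   12   37   35   40   38   39   15   16   14   16]
 [  13   17   14   16   17   16   15   15   11   15   16   19   14]]
[ 469.3320673  -345.09899333   20.        ]
[503.65888675 103.40355046  20.        ]
[ 490.1255497  -126.94963967   20.        ]
```

View pics/b.png

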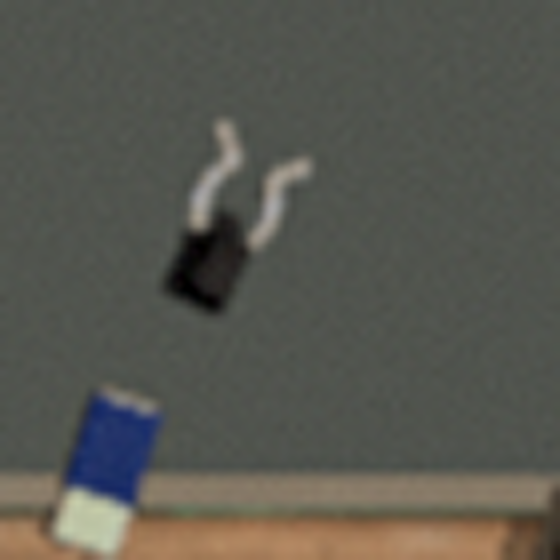

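The clip's yaw is about −25°, its grip is near (455,−339), the spindle near (488,−127.5) and the cap near (506,106). These agree with the stated heights and sizes. I'll move above the cap for a wrist view.

```bash
cat >> h.py <<'E'
def go(x,y,z,yaw,frm=None):
    "delta from measured (or given commanded x,y,z,yaw) pose to target, in move units"
    o=bot.get_obs(); p=np.array(o["tool_pos"]);w=o["tcp_rot"][2]
    if frm is not None: p=np.array(frm[:3]);w=frm[3]
    M=R.from_euler("xyz",[np.pi,0,w]).as_matrix()
    d=M.T@(np.array([x,y,z])-p); t=-np.degrees((yaw-w+np.pi)%(2*np.pi)-np.pi)/5
    print("delta",np.round(d,2),"turn",round(t,3),"steps",np.linalg.norm(d)/50)
E
python3 - <<'E'
from h import *
go(506,106,200,0,(134.887,-507.389,292.241,0.26))
E
```

```text
delta [ 516.33 -497.37   92.24] turn 2.979 steps 14.456546284240924
```

{"api": "carry_out", "payload": {"deltas": [[[516.3, -497.4, 92.2, 2.98], [516.3, -497.4, 92.2, 2.98], [516.3, -497.4, 92.2, 2.98], [516.3, -497.4, 92.2, 2.98], [516.3, -497.4, 92.2, 2.98], [516.3, -497.4, 92.2, 2.98], [516.3, -497.4, 92.2, 2.98], [516.3, -497.4, 92.2, 2.98], [516.3, -497.4, 92.2, 2.98], [516.3, -497.4, 92.2, 2.98], [516.3, -497.4, 92.2, 2.98], [516.3, -497.4, 92.2, 2.98], [516.3, -497.4, 92.2, 2.98], [516.3, -497.4, 92.2, 2.98], [516.3, -497.4, 92.2, 2.98], [516.3, -497.4, 92.2, 2.98], [516.3, -497.4, 92.2, 2.98], [516.3, -497.4, 92.2, 2.98], [516.3, -497.4, 92.2, 2.98], [516.3, -497.4, 92.2, 2.98]]]}}

```text
time: 2.1
tool_pos: [505.9, 105.0, 200.3]
tcp_rot: [3.141, -0.0, -0.002]
contact_force: [-0.2, -0.5, -0.1]
grip_width: 91.9
```

Run:
```python
from h import *
st(); im,d,K,T=cap("wrist"); print(np.round(K,1).tolist(),np.round(np.linalg.inv(T),3).tolist())
cv2.imwrite("pics/w1.png",im); np.savez("w1.npz",im=im,d=d,K=K,T=T)
C=cloud(d,K,T);H=C[...,2]
for lo,hi in((2.5,8),(14.5,30)):
    m=((H>lo)&(H<hi)).astype(np.uint8);m=cv2.morphologyEx(m,cv2.MORPH_CLOSE,np.ones((5,5)));n,l,s,c=cv2.connectedComponentsWithStats(m);
    i=1+np.argmax(s[1:,4]);cs,_=cv2.findContours((l==i).astype(np.uint8),0,1);(u,v),ax,_=cv2.fitEllipse(max(cs,key=len))
    print(s[i],(u,v),ax,ray(K,T,u,v,5),ray(K,T,u,v,18),ray(K,T,u,v,24))
```

```text
{'time': np.float64(2.1), 'tool_pos': array([505.925, 105.035, 200.303]), 'tcp_rot': array([ 3.141e+00, -0.000e+00, -2.000e-03]), 'contact_force': array([-0.188, -0.458, -0.078]), 'grip_width': np.float64(91.934), 'joint_positions': array([ 0.056,  0.421,  1.68 , -0.   ,  1.041,  1.629])}
[[296.5, 0.0, 257.9], [0.0, 296.5, 190.9], [0.0, 0.0, 1.0]] [[-0.002, -0.961, -0.275, 580.785], [-1.0, 0.003, -0.001, 104.316], [0.002, 0.275, -0.961, 291.306], [0.0, 0.0, 0.0, 1.0]]
[ 212  137   90   87 4938] (256.4864196777344, 180.00955200195312) (85.31381225585938, 88.33426666259766) [510.09008451 105.40631933   5.        ] [513.30003841 105.35680473  18.        ] [514.78155559 105.33395184  24.        ]
[ 397  139  115   97 2723] (453.07427978515625, 187.8214111328125) (52.04707717895508, 120.93072509765625) [501.50112928 -91.62963312   5.        ] [505.10107266 -82.73254746  18.        ] [506.76258499 -78.62620023  24.        ]
```

View pics/w1.png

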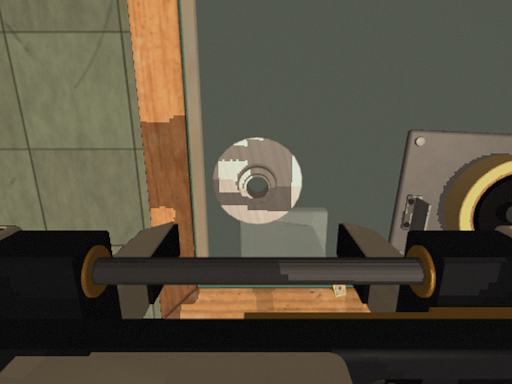

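The wrist view shows the cap disc centred near (256,180) with its bore near (257,185). The stand is on the right. I'll refine using the bore and collar.

Run:
```python
from h import *
z=np.load("w1.npz");im,d,K,T=z["im"],z["d"],z["K"],z["T"]
C=cloud(d,K,T);H=C[...,2]
print(np.round(H[150:216:4,225:290:5]).astype(int))
def ell(m):
    cs,_=cv2.findContours(m.astype(np.uint8),0,1);return cv2.fitEllipse(max(cs,key=len))
b=np.zeros(H.shape,bool);b[130:230,205:310]=1
g=im.max(2); print(g[176:196:2,240:276:3])
for lo,hi,zz in((2.5,60,5),(12,60,18),(21,60,24)):
    e=ell((H>lo)&(H<hi)&b);print(zz,e,ray(K,T,*e[0],zz))
P=C[b&(H>2.8)&(H<8)];
for nm,P in(("disc",C[b&(H>3)&(H<7.5)]),("boss",C[b&(H>15)&(H<21)]),("collar",C[b&(H>21.5)&(H<30)])):
    q=(P.min(0)+P.max(0))/2;print(nm,P.mean(0),q,P.max(0)-P.min(0))
```

```text
[[  3   4   3   3   3   5   3   4   3   3   3   4   4]
 [  2   3   4   4   4   4   2   2   4   3   4   3   3]
 [  4   3   4   3   3   2   2   5   3   4   3   2   3]
 [  3   3   4   4   3   3   4   3   4   4   3   2   4]
 [  3   5   4   1   3   6  11  10   4   4   4   3   3]
 [  5   4   3   5  13  16  17  16  16   6   5   4   3]
 [  2   2   3   6  16  16  22  21  17  16   3   5   3]
 [  4   3   4  16  15  23  -2  -2  23  16   5   2   4]
 [  5   3   3  16  22  -3   0  -2  -3  17   4   3   3]
 [  4   5   4  16  22  -4  -2  -1  -1  17  17   3   3]
 [  4   4   3  16  22   5  -1  -1  11  16   4   4   4]
 [  3   3   4   2  18  19  12  13  22  16   3   3 291]
 [  3   4   3   4  17  16  23  22  16   4   4   2   4]
 [  3   3   3   3   4   3  15  17   2   3   3   2   4]
 [  3   3   3   3   4   5   4   4   3   4   4   5   3]
 [  3   4   3   4   3   4   3   3   2   4   3   4   4]
 [ -2   4   4   3   1   4   3   4   3   3   4   2  -1]]
[[112 221 222 114 169 138 129 149 100 143 147  99]
 [163 221 160 218 121  87  86  84 149 105 149 133]
 [206 222 170 129  86  88  86  87  91 139 148 147]
 [222 223 2
[... 455 characters left out ...]
574383 105.21808827   5.        ]
18 ((256.47637939453125, 184.4332275390625), (35.98671340942383, 36.60609817504883), 92.1279525756836) [508.96195327 105.38191617  18.        ]
24 ((256.40460205078125, 186.6214141845703), (24.90728759765625, 25.524028778076172), 91.70039367675781) [508.42680094 105.43312189  24.        ]
disc [509.74578001 105.15050502   3.77588852] [507.88968886 105.35301963   5.19920947] [88.75963848 88.93984564  4.39826018]
boss [509.29443512 105.26650417  16.69053829] [507.92931085 105.34206001  17.98278718] [35.0225266  35.61546342  5.96499641]
collar [507.8014368  104.90243955  22.51011024] [507.90615591 105.34075498  22.88531507] [24.61902142 23.55780474  2.70711366]
```

{"api": "carry_out", "payload": {"deltas": [[[2.2, -0.3, 45, 0], [2.2, -0.3, 85, 0], [2.2, -0.3, 115, 0], [2.2, -0.3, 126.5, 0], [2.2, -0.3, 126.5, 0], [2.2, -0.3, 126.5, 0]]], "fingers": 60}}

```text
time: 2.75
tool_pos: [508.9, 106.1, 74.3]
tcp_rot: [3.142, -0.001, -0.001]
contact_force: [-0.0, 0.4, -0.1]
grip_width: 60.1
```

{"api": "carry_out", "payload": {"deltas": [[[0, 0, 0, 0], [0, 0, 0, 0], [0, 0, 0, 0], [0, 0, 0, 0], [0, 0, 0, 0], [0, 0, 0, 0], [0, 0, 0, 0], [0, 0, 0, 0]]], "fingers": 25}}

```text
time: 3.55
tool_pos: [508.5, 106.2, 73.9]
tcp_rot: [3.141, -0.001, -0.0]
contact_force: [-0.1, -0.6, 4.9]
grip_width: 34.7
```

{"api": "carry_out", "payload": {"deltas": [[[0, 0, -20, 0], [0, 0, -60, 0], [0, 0, -110, 0], [-20, 40, -136.5, 0], [-40, 85, -136.5, 0], [-60, 130, -136.5, 0], [-80, 175, -136.5, 0], [-100, 215, -136.5, 0], [-108.2, 233.8, -136.5, 0], [-108.2, 233.8, -136.5, 0], [-108.2, 233.8, -136.5, 0], [-108.2, 233.8, -136.5, 0], [-108.2, 233.8, -136.5, 0]]]}}

```text
time: 4.85
tool_pos: [400.4, -126.5, 209.9]
tcp_rot: [-3.141, 0.0, 0.002]
contact_force: [0.5, 0.4, -0.0]
grip_width: 34.8
```

Run:
```python
from h import *
st(); im,d,K,T=cap("wrist"); print(np.round(np.linalg.inv(T)[:3,3],3).tolist())
cv2.imwrite("pics/w2.png",im); np.savez("w2.npz",im=im,d=d,K=K,T=T)
C=cloud(d,K,T);H=C[...,2]
m=((H>72)&(H<95));u,v=np.where(m)[::-1];P=C[m];print(len(P),u.min(),u.max(),v.min(),v.max())
b=(np.hypot(C[...,0]-490,C[...,1]+128)<15)&(H>55)
P=C[b];print(np.percentile(P[:,2],[5,50,95,99]),(P.min(0)+P.max(0))/2)
r=np.hypot(C[...,0]-489,C[...,1]+128)
print("hub z",np.median(H[(r>20)&(r<30)]),"roll z",np.median(H[(r>40)&(r<47)]),"base",np.median(H[(r>55)&(r<62)]),"ctr",np.median(H[(abs(C[...,0]-600)<30)&(abs(C[...,1]+127)<30)]))
```

```text
{'time': np.float64(4.85), 'tool_pos': array([ 400.374, -126.519,  209.872]), 'tcp_rot': array([-3.141e+00,  0.000e+00,  2.000e-03]), 'contact_force': array([ 0.471,  0.433, -0.038]), 'grip_width': np.float64(34.765), 'joint_positions': array([-0.489,  0.248,  1.917,  0.   ,  0.977,  1.08 ])}
[475.292, -127.051, 300.837]
519 248 273 75 101
[ 73.80756695 300.83720507 300.83720507 300.83720507] [ 485.98637211 -129.24276565  186.09989703]
hub z 38.14797956272599 roll z 37.191934029958475 base 224.5722737964374 ctr nan
  return _methods._mean(a, axis=axis, dtype=dtype,
  ret = ret.dtype.type(ret / rcount)
```

View pics/w2.png

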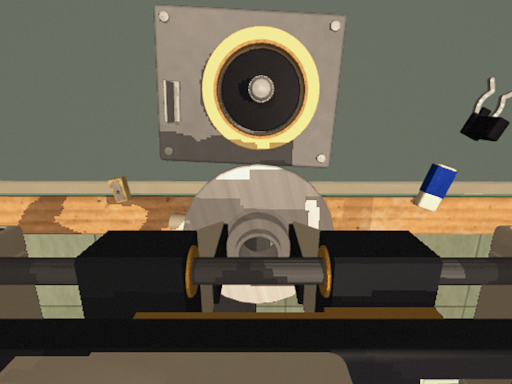

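The cap is held with its collar at (260,240), and the spindle head is at (261,88) on the black hub. I'll measure both in this one frame.

Run:
```python
from h import *
z=np.load("w2.npz");im,d,K,T=z["im"],z["d"],z["K"],z["T"]
C=cloud(d,K,T);H=C[...,2]
def ell(m):
    cs,_=cv2.findContours(m.astype(np.uint8),0,1);return cv2.fitEllipse(cv2.convexHull(max(cs,key=len)))
b=np.zeros(H.shape,bool);b[60:118,230:292]=1
for lo,hi in((60,95),(72,95),(79,95)):
    m=b&(H>lo)&(H<hi);P=C[m];e=ell(m);print(lo,(P.min(0)+P.max(0))/2,P.mean(0),P[:,2].max(),e[0],e[1],ray(K,T,*e[0],lo))
# hub: dark disc
hb=np.zeros(H.shape,bool);hb[35:140,205:318]=1
m=hb&(im.max(2)<60); cs,_=cv2.findContours(m.astype(np.uint8),0,1);c=max(cs,key=cv2.contourArea);e=cv2.fitEllipse(cv2.convexHull(c));print("hub",e,ray(K,T,*e[0],39))
m=hb&(im[...,2]>150)&(im[...,0]<im[...,2]-40);e=ell(m);print("roll",e,ray(K,T,*e[0],38))
r=np.hypot(C[...,0]-489,C[...,1]+128);print("hubz",np.median(H[(r>18)&(r<30)&hb&(H<60)]),"base",np.median(H[100:120,180:195]),"counter",np.median(H[20:60,370:440]))
# cap in hand
for lo,hi in((138,147),(152,158),(158,166)):
    m=(H>lo)&(H<hi);m[:160]=0;m[:,:180]=0;m[:,340:]=0
    P=C[m];print("cap",lo,len(P),np.median(P,0),(P.min(0)+P.max(0))/2,P.max(0)-P.min(0))
m=(H>130)&(H<170);m[:155]=0;m[:,:170]=0;m[:,350:]=0
# upper disc edge circle fit from back-projected boundary
us=np.arange(200,320,2);pts=[]
for u in us:
    v=np.where(m[:,u])[0]
    if len(v):pts.append(ray(K,T,u,v.min()-.5,141.5)[:2])
pts=np.array(pts);from scipy.optimize import least_squares
f=least_squares(lambda p:np.hypot(*(pts-p[:2]).T)-45,[400,-127],loss="soft_l1").x;g=least_squares(lambda p:np.hypot(*(pts-p[:2]).T)-p[2],[400,-127,45],loss="soft_l1").x;print(f,g)
```

```text
60 [ 487.69643362 -129.24276565   77.05898286] [ 487.42325297 -129.08137472   78.14242471] 82.75537674146008 (260.2765197753906, 87.96012115478516) (25.133710861206055, 26.579185485839844) [ 488.50617132 -129.18383657   60.        ]
72 [ 487.69643362 -129.19825336   77.39029038] [ 487.44914919 -129.07836234   78.1799271 ] 82.75537674146008 (260.25616455078125, 87.96334075927734) (25.081361770629883, 26.599388122558594) [ 487.84554155 -129.06269165   72.        ]
79 [ 487.69376689 -129.18257831   80.87872822] [ 487.70712397 -129.0670148    80.51414977] 82.75537674146008 (260.4493408203125, 87.57633209228516) (18.86151123046875, 19.61689567565918) [ 487.72078659 -129.13700117   79.        ]
hub ((260.2570495605469, 89.54781341552734), (79.1650161743164, 82.95330047607422), 177.92672729492188) [ 488.40160634 -129.3575977    39.        ]
roll ((260.61199951171875, 87.40914154052734), (118.4610824584961, 124.84642028808594), 0.17791502177715302) [ 490.15049328 -129.65850219   38.        ]
hubz 38.152388151697835 base 13.087099822903014 counter -1.4250220265894598
cap 138 7982 [ 420.42475073 -126.8152915   139.3872433 ] [ 399.73735641 -127.14152108  142.49874575] [89.44518407 87.9336098   8.9956569 ]
cap 152 1240 [ 410.54850476 -127.90515371  152.97845621] [ 406.44760258 -127.15211459  154.99705967] [23.09629296 65.45515546  5.9920343 ]
cap 158 651 [ 411.20481195 -126.31204585  160.13280625] [ 405.5660462 -127.0654155  161.9929463] [14.72181563 63.01196262  7.97533682]
[ 400.2465077  -127.03474692] [ 402.4851889  -127.10001719   42.97049439]
```

{"api": "carry_out", "payload": {"deltas": [[[40, 1, 0, 0], [75, 2, 0, 0], [87.8, 2, 0, 0], [87.8, 2, 20, 0], [87.8, 2, 40, 0], [87.8, 2, 45, 0], [87.8, 2, 45, 0], [87.8, 2, 45, 0], [87.8, 2, 45, 0]]]}}

```text
time: 5.8
tool_pos: [488.4, -129.7, 166.0]
tcp_rot: [3.141, -0.002, -0.0]
contact_force: [-1.2, -0.6, -0.2]
grip_width: 34.9
```

{"api": "carry_out", "payload": {"deltas": [[[0, 0, 4, 0], [0, 0, 8, 0], [0, 0, 11, 0], [0, 0, 14, 0], [0, 0, 17, 0], [0, 0, 17, 0]]]}}

```text
time: 6.4
tool_pos: [487.7, -129.5, 147.5]
tcp_rot: [-3.141, 0.001, -0.0]
contact_force: [0.3, 0.0, -0.9]
grip_width: 34.8
```

{"api": "carry_out", "payload": {"deltas": [[[0, 0, 4, 0], [0, 0, 8, 0], [0, 0, 12, 0], [0, 0, 16, 0], [0, 0, 20, 0], [0, 0, 24, 0], [0, 0, 28, 0], [0, 0, 28, 0]]]}}

```text
time: 7.2
tool_pos: [487.7, -129.4, 119.4]
tcp_rot: [-3.141, 0.001, -0.0]
contact_force: [1.2, 2.1, -2.5]
grip_width: 34.6
```

{"api": "carry_out", "payload": {"deltas": [[[0, 0, 1, 0], [0, 0, 2, 0], [0, 0, 3, 0], [0, 0, 4, 0], [0, 0, 4, 0], [0, 0, 4, 0]]]}}

```text
time: 7.8
tool_pos: [488.0, -129.6, 116.0]
tcp_rot: [3.141, -0.0, -0.0]
contact_force: [1.7, 2.3, -1.3]
grip_width: 34.9
```

{"api": "carry_out", "payload": {"deltas": [[[0.5, -0.4, 0.5, 0], [0.5, -0.4, 1, 0], [0.5, -0.4, 1.5, 0], [0.5, -0.4, 1.5, 0]]]}}

```text
time: 8.2
tool_pos: [488.1, -129.2, 114.3]
tcp_rot: [3.142, 0.001, -0.0]
contact_force: [0.2, 0.6, 0.3]
grip_width: 35.0
```

{"api": "carry_out", "payload": {"deltas": [[[0, 0, 0.5, 0], [0, 0, 1, 0], [0, 0, 1, 0]]]}}

```text
time: 8.5
tool_pos: [488.3, -129.2, 113.7]
tcp_rot: [3.141, -0.0, -0.0]
contact_force: [-1.3, 0.5, 3.2]
grip_width: 35.2
```

{"api": "carry_out", "payload": {"deltas": [[[0, 0, 0.5, 0], [0, 0, 1, 0], [0, 0, 1, 0]]]}}

```text
time: 8.8
tool_pos: [488.3, -129.2, 113.6]
tcp_rot: [3.141, -0.0, -0.0]
contact_force: [-3.4, 1.7, 12.4]
grip_width: 35.0
```

{"api": "carry_out", "payload": {"deltas": [[[0, 0, -0.8, 0], [0, 0, -0.8, 0], [0, 0, -0.8, 0], [0, 0, -0.8, 0], [0, 0, -0.8, 0]]], "fingers": 60}}

```text
time: 9.3
tool_pos: [488.3, -129.1, 113.1]
tcp_rot: [-3.142, 0.0, -0.0]
contact_force: [-0.6, 0.6, 0.3]
grip_width: 59.7
```

Run:
```python
from h import *
st()
# cmd after raising to z=220: (488.3,-129.1,220). clip view pose: TCP at x=400 in front of clip
go(488.3,-129.1,210,0,(488.3,-129.1,113.3,0))
yaw=np.radians(-24.5)
go(440,-339,200,yaw,(488.3,-129.1,113.3,0))
```

```text
{'time': np.float64(9.3), 'tool_pos': array([ 488.282, -129.117,  113.095]), 'tcp_rot': array([-3.142,  0.   , -0.   ]), 'contact_force': array([-0.554,  0.561,  0.323]), 'grip_width': np.float64(59.726), 'joint_positions': array([-0.41 ,  0.528,  1.799, -0.   ,  0.815,  1.161])}
delta [  0.    0.  -96.7] turn -0.0 steps 1.9340000000000002
delta [-48.3 209.9 -86.7] turn 4.9 steps 4.643610233428296
```

{"api": "carry_out", "payload": {"deltas": [[[0, 0, -10, 0], [0, 0, -45, 0], [0, 0, -86.7, 0], [-8, 40, -86.7, 1], [-16, 90, -86.7, 2], [-24, 135, -86.7, 3], [-33, 180, -86.7, 4], [-33, 209.9, -86.7, 4.9], [-33, 209.9, -86.7, 4.9], [-33, 209.9, -86.7, 4.9], [-33, 209.9, -86.7, 4.9], [-33, 209.9, -86.7, 4.9]]]}}

```text
time: 10.5
tool_pos: [455.6, -337.7, 200.3]
tcp_rot: [-3.141, 0.0, -0.426]
contact_force: [-0.7, -0.2, 0.0]
grip_width: 60.3
```

Run:
```python
from h import *
st(); im,d,K,T=cap("wrist")
np.savez("w3.npz",im=im,d=d,K=K,T=T)
C=cloud(d,K,T);H=C[...,2]
u0,v0=200,100
cv2.imwrite("pics/w3.png",cv2.resize(im[60:260,130:390],None,fx=3,fy=3))
b=np.zeros(H.shape,bool);b[100:215,190:330]=1
m=b&(H>24)&(H<45);P=C[m];print("griptop",len(P),P.mean(0),(P.min(0)+P.max(0))/2,np.median(P[:,2]))
r=cv2.minAreaRect(P[:,:2].astype(np.float32));print(r)
```

```text
{'time': np.float64(10.5), 'tool_pos': array([ 455.576, -337.716,  200.274]), 'tcp_rot': array([-3.141,  0.   , -0.426]), 'contact_force': array([-0.656, -0.232,  0.05 ]), 'grip_width': np.float64(60.255), 'joint_positions': array([-0.773,  0.504,  1.536,  0.   ,  1.101,  1.223])}
griptop 306 [ 457.19101012 -342.15856761   30.62651841] [ 456.52888384 -341.93220734   28.62283791] 30.941794861549823
((456.4252624511719, -341.7673645019531), (12.593217849731445, 20.22349739074707), 60.89004898071289)
```

View pics/w3.png

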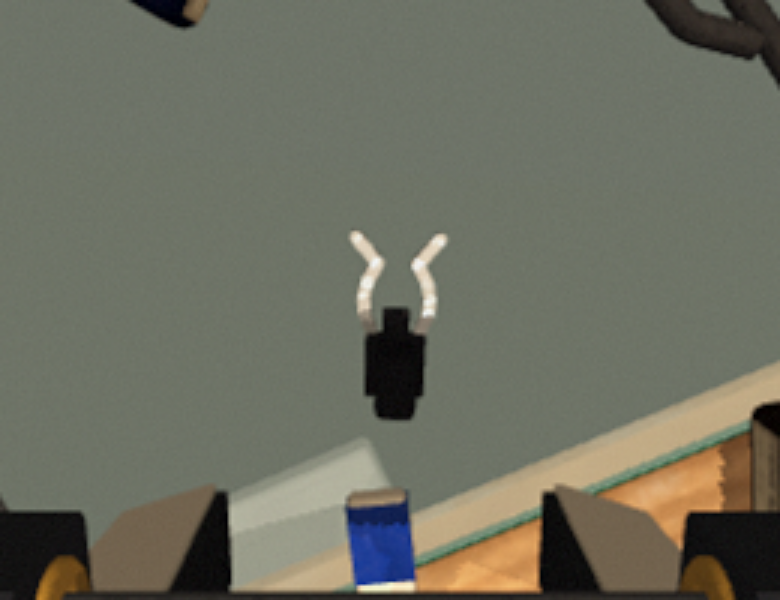

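The clip is centred with its mouth up. The arm tips are at crop (355,237) and (442,240), and the grip is at (395,365).

Run:
```python
from h import *
z=np.load("w3.npz");im,d,K,T=z["im"],z["d"],z["K"],z["T"]
C=cloud(d,K,T);H=C[...,2]
b=np.zeros(H.shape,bool);b[130:175,235:290]=1
m=b&(im.min(2)>125);n,l,s,c=cv2.connectedComponentsWithStats(m.astype(np.uint8));print(s[1:],c[1:])
a=[]
for i in range(1,n):
    if s[i,4]<40: continue
    v,u=np.where(l==i);a.append(np.array([ray(K,T,x,y,3)[:2] for x,y in zip(u,v)]))
c=[x.mean(0) for x in a];dv=c[0]-c[1]if c[0][1]>c[1][1] else c[1]-c[0];yaw=np.arctan2(dv[1],dv[0])-np.pi/2;print("yaw from arms",np.degrees(yaw),c,"mid",(c[0]+c[1])/2)
P=C[(np.hypot(C[...,0]-456,C[...,1]+342)<25)&(H>24)&(H<45)]
for yd in(-24.5,-26,-27.5,-29):
    w=np.radians(yd);Rm=np.array([[np.cos(w),np.sin(w)],[-np.sin(w),np.cos(w)]]);q=P[:,:2]@Rm.T
    lo,hi=np.percentile(q,[1,99],axis=0);mid=Rm.T@((lo+hi)/2);print(yd,hi-lo,mid,"ring lateral err",(Rm@((c[0]+c[1])/2-mid)))
    u=np.array([np.cos(w),np.sin(w)])
st()
```

```text
[[246 137  12  28 147]
 [267 138  12  28 150]] [[251.7414966  149.94557823]
 [272.32       150.98      ]]
yaw from arms -27.323109365068017 [array([ 488.73620896, -346.91876577]), array([ 479.53371024, -364.7306497 ])] mid [ 484.1349596  -355.82470774]
-24.5 [19.75214613 12.83151321] [ 456.42911488 -341.87959727] ring lateral err [30.99418875 -1.20008386]
-26 [19.76173311 12.57040391] [ 456.45793906 -341.82902146] ring lateral err [31.01124632 -0.44643227]
-27.5 [19.68739973 12.29647167] [ 456.46336285 -341.77938153] ring lateral err [31.03041599  0.31896493]
-29 [19.70068068 12.29566664] [ 456.39734791 -341.84841502] ring lateral err [31.03570298  1.22351995]
{'time': np.float64(10.55), 'tool_pos': array([ 455.606, -337.837,  200.263]), 'tcp_rot': array([-3.142,  0.   , -0.426]), 'contact_force': array([ 0.834,  1.311, -0.205]), 'grip_width': np.float64(59.924), 'joint_positions': array([-0.773,  0.504,  1.536,  0.   ,  1.101,  1.223])}
```

Run:
```python
from h import *
go(456.3,-341.8,72.8,np.radians(-27))
```

```text
delta [  2.27   3.32 127.46] turn 0.52 steps 2.5505379970976487
```

{"api": "carry_out", "payload": {"deltas": [[[2.3, 3.3, 40, 0.52], [2.3, 3.3, 80, 0.52], [2.3, 3.3, 110, 0.52], [2.3, 3.3, 127.4, 0.52], [2.3, 3.3, 127.4, 0.52], [2.3, 3.3, 127.4, 0.52], [2.3, 3.3, 127.4, 0.52]]], "fingers": 40}}

```text
time: 11.25
tool_pos: [456.8, -343.3, 74.1]
tcp_rot: [3.141, -0.003, -0.473]
contact_force: [0.6, 0.1, 0.6]
grip_width: 39.9
```

{"api": "carry_out", "payload": {"deltas": [[[0, 0, 0, 0], [0, 0, 0, 0], [0, 0, 0, 0], [0, 0, 0, 0], [0, 0, 0, 0], [0, 0, 0, 0], [0, 0, 0, 0]]], "fingers": 3}}

```text
time: 11.95
tool_pos: [456.0, -343.1, 72.9]
tcp_rot: [3.141, -0.0, -0.473]
contact_force: [-0.8, -0.3, 3.9]
grip_width: 11.7
```

Run:
```python
from h import *
go(390,-129.1,200,0,(456.0,-343.0,72.6,np.radians(-27.1)))
```

```text
delta [-156.2  -160.35 -127.4 ] turn -5.42 steps 5.151309348117234
```

{"api": "carry_out", "payload": {"deltas": [[[0, 0, -20, 0], [0, 0, -60, 0], [0, 0, -100, 0], [-15, -20, -127.4, -1], [-45, -50, -127.4, -2], [-78, -80, -127.4, -3], [-110, -110, -127.4, -4], [-140, -140, -127.4, -5], [-156.2, -160.3, -127.4, -5.42], [-156.2, -160.3, -127.4, -5.42], [-156.2, -160.3, -127.4, -5.42], [-156.2, -160.3, -127.4, -5.42], [-156.2, -160.3, -127.4, -5.42]]]}}

```text
time: 13.25
tool_pos: [390.4, -130.0, 199.9]
tcp_rot: [3.141, -0.0, -0.002]
contact_force: [0.5, 0.4, -0.8]
grip_width: 11.5
```

Run:
```python
from h import *
st(); im,d,K,T=cap("wrist");np.savez("w4.npz",im=im,d=d,K=K,T=T)
cv2.imwrite("pics/w4.png",cv2.resize(im[40:290,150:370],None,fx=2.4,fy=2.4))
C=cloud(d,K,T);H=C[...,2]
b=np.zeros(H.shape,bool);b[20:200,180:340]=1
for lo,hi in((73,95),(79,95)):
    m=b&(H>lo)&(H<hi)&(C[...,0]>460);P=C[m];print("spindle",lo,(P.min(0)+P.max(0))/2,P.mean(0),P[:,2].max())
r=np.hypot(C[...,0]-488,C[...,1]+129)
for a,c in((10,12),(13.5,17),(22,40)):
    print("z r",a,c,np.median(H[(r>a)&(r<c)&(H<75)&(H>20)]))
m=(r>20)&(r<60)&(H>39)&(H<52);m=(H>39.8)&(H<50)&(r<60);P=C[m];print("disc",(P.min(0)+P.max(0))/2,P.max(0)-P.min(0))
m=(H>55)&(H<63.0)&(r<30);P=C[m];print("boss",(P.min(0)+P.max(0))/2,P.max(0)-P.min(0))
# clip in hand, arms at z ~ 200-72.6+3
m=(H>115)&(H<140)&(im.min(2)>110);m[:,:200]=0;m[:,320:]=0
v,u=np.where(m);print("arms",len(u),u.min(),u.max(),v.min(),v.max(),np.median(H[m]))
```

```text
{'time': np.float64(13.25), 'tool_pos': array([ 390.37 , -130.038,  199.894]), 'tcp_rot': array([ 3.141e+00, -0.000e+00, -2.000e-03]), 'contact_force': array([ 0.517,  0.402, -0.763]), 'grip_width': np.float64(11.502), 'joint_positions': array([-0.508,  0.249,  1.951, -0.   ,  0.941,  1.064])}
spindle 73 [ 487.48872465 -129.21442763   77.84481209] [ 487.1936569  -129.17008613   78.45653729] 82.6786488985868
spindle 79 [ 487.48225    -128.93113076   80.84685784] [ 487.49922784 -129.12495769   80.38676472] 82.6786488985868
z r 10 12 61.961239300090014
z r 13.5 17 56.07805766618715
z r 22 40 43.133216358027454
disc [ 487.5148757  -129.93496737   44.95817735] [89.31283743 89.55549699  9.52392953]
boss [ 487.30340363 -129.8840692    58.99787322] [35.50407841 35.62991991  7.98427218]
arms 127 229 285 166 225 129.42744334427871
```

View pics/w4.png

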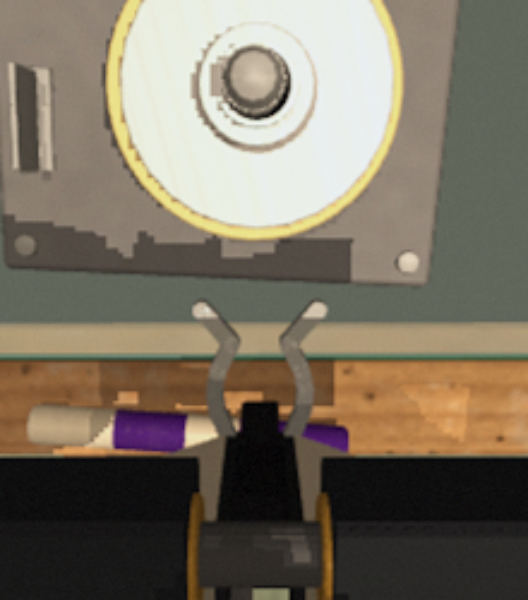

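The cap sits flat, with its disc at 43.1 + 1.4 mm depth bias, about 5 mm over the hub. The clip is straight in the jaws, with mouth tips at crop (204,310) and (317,310) and the throat near (238,340) and (283,342).

Run:
```python
from h import *
z=np.load("w4.npz");im,d,K,T=z["im"],z["d"],z["K"],z["T"]
f=lambda x,y,zz:np.round(ray(K,T,x/2.4+150,y/2.4+40,zz),2)
for p in((204,310),(317,310),(238,341),(283,342),(210,390),(312,390)):print(p,f(*p,130.0))
```

```text
(204, 310) [ 431.67 -118.33  130.  ]
(317, 310) [ 431.61 -144.35  130.  ]
(238, 341) [ 424.29 -126.08  130.  ]
(283, 342) [ 424.02 -136.57  130.  ]
(210, 390) [ 412.29 -119.3   130.  ]
(312, 390) [ 412.22 -143.55  130.  ]
```

{"api": "carry_out", "payload": {"deltas": [[[15, -0.7, 20, 0], [25, -0.7, 40, 0], [35, -0.7, 55, 0], [35, -0.7, 62.4, 0], [35, -0.7, 62.4, 0], [35, -0.7, 62.4, 0], [35, -0.7, 62.4, 0], [35, -0.7, 62.4, 0]]]}}

```text
time: 14.1
tool_pos: [425.1, -128.6, 138.3]
tcp_rot: [3.141, -0.001, -0.001]
contact_force: [1.5, 0.0, 0.3]
grip_width: 12.1
```

{"api": "carry_out", "payload": {"deltas": [[[3, 0, 0, 0], [6, 0, 0, 0], [9, 0, 0, 0], [10, 0, 0, 0], [10, 0, 0, 0]]]}}

```text
time: 14.6
tool_pos: [435.2, -128.4, 137.6]
tcp_rot: [3.142, 0.0, -0.0]
contact_force: [0.1, 0.4, 0.2]
grip_width: 11.8
```

Run:
```python
from h import *
st(); im,d,K,T=cap("wrist")
cv2.imwrite("pics/w5.png",cv2.resize(im[90:290,160:360],None,fx=3,fy=3))
im,d,K,T=cap("side")
c=K@(T@np.array([485,-129,66,1]))[:3];u,v=(c[:2]/c[2]).astype(int);print(u,v)
```

```text
{'time': np.float64(14.6), 'tool_pos': array([ 435.198, -128.427,  137.554]), 'tcp_rot': array([ 3.142,  0.   , -0.   ]), 'contact_force': array([0.095, 0.437, 0.185]), 'grip_width': np.float64(11.825), 'joint_positions': array([-0.456,  0.416,  1.916, -0.   ,  0.809,  1.115])}
238 186
```

View pics/w5.png

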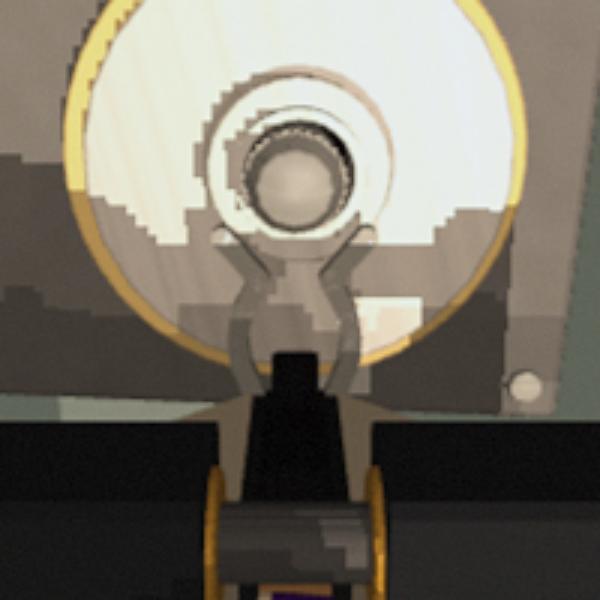

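The mouth, at crop x 222 and 367, straddles the head at x 297, so the clip is centred to within about 1 mm. I'll advance slowly to just before the neck.

{"api": "carry_out", "payload": {"deltas": [[[2, 0, 0, 0], [4, 0, 0, 0], [6, 0, 0, 0], [6, 0, 0, 0]]]}}

```text
time: 15.1
tool_pos: [441.4, -128.5, 137.6]
tcp_rot: [3.141, -0.0, -0.0]
contact_force: [0.0, 0.3, -0.5]
grip_width: 11.8
```

{"api": "carry_out", "payload": {"deltas": [[[1, 0, 0, 0], [2, 0, 0, 0], [3, 0, 0, 0], [4, 0, 0, 0], [4, 0, 0, 0]]]}}

```text
time: 15.6
tool_pos: [445.2, -128.5, 137.6]
tcp_rot: [3.141, -0.0, -0.0]
contact_force: [-0.1, -0.6, -0.7]
grip_width: 11.6
```

{"api": "carry_out", "payload": {"deltas": [[[0, 0, 0.2, 0], [0, 0, 0.4, 0], [0, 0, 0.4, 0]]]}}

```text
time: 15.9
tool_pos: [445.0, -128.4, 137.2]
tcp_rot: [3.142, 0.0, -0.0]
contact_force: [0.5, 0.2, 0.2]
grip_width: 11.7
```

Nothing was felt at 137.2. I'll feel further down for the cap.

{"api": "carry_out", "payload": {"deltas": [[[0, 0, 0.2, 0], [0, 0, 0.4, 0], [0, 0, 0.4, 0]]]}}

```text
time: 16.2
tool_pos: [445.0, -128.4, 136.8]
tcp_rot: [3.142, 0.0, -0.0]
contact_force: [0.1, 0.5, -0.4]
grip_width: 11.8
```

{"api": "carry_out", "payload": {"deltas": [[[0, 0, 0.2, 0], [0, 0, 0.3, 0], [0, 0, 0.3, 0]]]}}

```text
time: 16.5
tool_pos: [445.0, -128.5, 136.6]
tcp_rot: [3.141, -0.0, -0.0]
contact_force: [-0.5, -0.2, 1.0]
grip_width: 11.8
```

{"api": "carry_out", "payload": {"deltas": [[[0, 0, 0.15, 0], [0, 0, 0.3, 0], [0, 0, 0.3, 0]]]}}

```text
time: 16.8
tool_pos: [445.0, -128.5, 136.4]
tcp_rot: [3.141, -0.0, -0.0]
contact_force: [-1.2, 0.4, 5.1]
grip_width: 11.9
```

{"api": "carry_out", "payload": {"deltas": [[[0, 0, 0.15, 0], [0, 0, 0.3, 0], [0, 0, 0.3, 0]]]}}

```text
time: 17.1
tool_pos: [445.1, -128.5, 136.3]
tcp_rot: [3.141, -0.0, -0.0]
contact_force: [-2.3, 0.5, 6.3]
grip_width: 12.0
```

The cap top was felt at a commanded z of about 136.5. I'll lift to 0.5 mm above it and push in by small steps.

{"api": "carry_out", "payload": {"deltas": [[[0, 0, -1.1, 0], [0, 0, -1.1, 0], [1, 0, -1.1, 0], [2, 0, -1.1, 0], [3, 0, -1.1, 0], [3, 0, -1.1, 0]]]}}

```text
time: 17.7
tool_pos: [448.2, -128.5, 136.9]
tcp_rot: [3.142, 0.0, -0.0]
contact_force: [-0.1, 0.5, 0.3]
grip_width: 12.1
```

{"api": "carry_out", "payload": {"deltas": [[[0.5, 0, 0, 0], [1, 0, 0, 0], [1.5, 0, 0, 0], [2, 0, 0, 0], [2, 0, 0, 0]]]}}

```text
time: 18.2
tool_pos: [449.3, -128.3, 136.8]
tcp_rot: [-3.141, 0.002, -0.0]
contact_force: [-5.3, -1.0, 0.3]
grip_width: 11.4
```

{"api": "carry_out", "payload": {"deltas": [[[0.5, 0, 0, 0], [1, 0, 0, 0], [1, 0, 0, 0]]]}}

```text
time: 18.5
tool_pos: [449.9, -128.2, 136.7]
tcp_rot: [-3.141, 0.003, -0.0]
contact_force: [-6.0, -0.8, 1.5]
grip_width: 11.8
```

{"api": "carry_out", "payload": {"deltas": [[[0.5, 0, 0, 0], [1, 0, 0, 0], [1, 0, 0, 0]]]}}

```text
time: 18.8
tool_pos: [450.6, -128.2, 136.7]
tcp_rot: [-3.141, 0.004, 0.0]
contact_force: [-8.5, -0.8, 2.2]
grip_width: 12.1
```

{"api": "carry_out", "payload": {"deltas": [[[0.5, 0, -0.1, 0], [1, 0, -0.2, 0], [1, 0, -0.2, 0]]]}}

```text
time: 19.1
tool_pos: [451.4, -128.2, 136.8]
tcp_rot: [-3.141, 0.004, -0.0]
contact_force: [-7.2, -1.0, 2.1]
grip_width: 11.5
```

{"api": "carry_out", "payload": {"deltas": [[[0.5, 0, 0, 0], [1, 0, 0, 0], [1, 0, 0, 0]]]}}

```text
time: 19.4
tool_pos: [452.5, -128.2, 136.8]
tcp_rot: [-3.141, 0.004, -0.0]
contact_force: [-7.5, -1.9, 0.5]
grip_width: 11.7
```

{"api": "carry_out", "payload": {"deltas": [[[0.5, 0, 0, 0], [1, 0, 0, 0], [1, 0, 0, 0]]]}}

```text
time: 19.7
tool_pos: [454.0, -128.3, 136.8]
tcp_rot: [-3.141, 0.003, -0.0]
contact_force: [-5.6, -0.6, 0.3]
grip_width: 11.6
```

{"api": "carry_out", "payload": {"deltas": [[[0.5, 0, 0, 0], [1, 0, 0, 0], [1.5, 0, 0, 0], [2, 0, 0, 0], [2, 0, 0, 0]]]}}

```text
time: 20.2
tool_pos: [458.1, -128.5, 137.5]
tcp_rot: [3.141, -0.003, -0.0]
contact_force: [2.1, 1.3, -1.5]
grip_width: 11.8
```

{"api": "carry_out", "payload": {"deltas": [[[0.5, 0, 0, 0], [1, 0, 0, 0], [1.5, 0, 0, 0], [2, 0, 0, 0], [2, 0, 0, 0]]]}}

```text
time: 20.7
tool_pos: [459.3, -128.5, 137.3]
tcp_rot: [3.141, -0.001, -0.0]
contact_force: [1.6, 1.2, 0.1]
grip_width: 12.1
```

{"api": "carry_out", "payload": {"deltas": [[[0.5, 0, 0, 0], [1, 0, 0, 0], [1, 0, 0, 0]]]}}

```text
time: 21.0
tool_pos: [460.0, -128.5, 137.1]
tcp_rot: [3.142, 0.0, -0.0]
contact_force: [1.3, 0.3, -0.9]
grip_width: 11.6
```

Snapped over. I'll go on until the stop is felt.

{"api": "carry_out", "payload": {"deltas": [[[0.5, 0, 0, 0], [1, 0, 0, 0], [1, 0, 0, 0]]]}}

```text
time: 21.3
tool_pos: [461.0, -128.5, 137.2]
tcp_rot: [3.142, 0.0, -0.0]
contact_force: [0.2, 0.5, -1.0]
grip_width: 11.7
```

{"api": "carry_out", "payload": {"deltas": [[[0.4, 0, 0, 0], [0.8, 0, 0, 0], [0.8, 0, 0, 0]]]}}

```text
time: 21.6
tool_pos: [461.8, -128.5, 137.2]
tcp_rot: [3.141, 0.0, -0.0]
contact_force: [-0.7, -0.5, -0.8]
grip_width: 11.4
```

{"api": "carry_out", "payload": {"deltas": [[[0.4, 0, 0, 0], [0.8, 0, 0, 0], [0.8, 0, 0, 0]]]}}

```text
time: 21.9
tool_pos: [462.4, -128.4, 137.1]
tcp_rot: [-3.142, 0.001, -0.0]
contact_force: [-1.3, 0.4, 0.1]
grip_width: 12.2
```

{"api": "carry_out", "payload": {"deltas": [[[0.3, 0, 0, 0], [0.6, 0, 0, 0], [0.6, 0, 0, 0]]]}}

```text
time: 22.2
tool_pos: [462.7, -128.4, 137.1]
tcp_rot: [-3.141, 0.001, -0.0]
contact_force: [-4.6, -0.6, 2.1]
grip_width: 11.7
```

Stop met. I'll press a little more, ease off, lower onto the cap and release.

{"api": "carry_out", "payload": {"deltas": [[[0.4, 0, 0, 0], [0.4, 0, 0, 0], [-0.2, 0, 0.3, 0], [-0.3, 0, 0.6, 0], [-0.3, 0, 0.6, 0]]]}}

```text
time: 22.7
tool_pos: [462.6, -128.3, 136.7]
tcp_rot: [-3.141, 0.001, -0.0]
contact_force: [-5.7, 0.4, 3.5]
grip_width: 11.8
```

{"api": "carry_out", "payload": {"deltas": [[[0, 0, 0, 0], [0, 0, 0, 0], [0, 0, 0, 0], [0, 0, 0, 0], [0, 0, 0, 0]]], "fingers": 40}}

```text
time: 23.2
tool_pos: [463.1, -128.5, 136.6]
tcp_rot: [3.141, -0.0, -0.0]
contact_force: [-0.3, 0.8, -0.4]
grip_width: 39.5
```

{"api": "carry_out", "payload": {"deltas": [[[0, 0, -10, 0], [0, 0, -40, 0], [-25, 0, -70, 0], [-60, 0, -70, 0], [-70, 0, -70, 0], [-70, 0, -70, 0], [-70, 0, -70, 0]]]}}

```text
time: 23.9
tool_pos: [393.8, -128.8, 207.0]
tcp_rot: [3.141, -0.001, -0.001]
contact_force: [-0.2, -0.1, 0.5]
grip_width: 39.8
```

Run:
```python
from h import *
st(); im,d,K,T=cap("wrist");np.savez("w6.npz",im=im,d=d,K=K,T=T)
a=cv2.resize(im[30:190,170:350],(450,400))
s,ds,Ks,Ts=cap("side")
b=cv2.resize(s[150:230,195:265],(350,400))
cv2.imwrite("pics/w6.png",np.hstack([a,b]))
C=cloud(d,K,T);H=C[...,2]
r=np.hypot(C[...,0]-488,C[...,1]+129)
print("disc z by quadrant",[np.median(H[(r>22)&(r<42)&(sx*(C[...,0]-488)>5)&(sy*(C[...,1]+129)>5)&(H>30)&(H<55)]) for sx in(1,-1) for sy in(1,-1)])
m=(H>85)&(H<105)&(r<60);P=C[m];print("griptop",len(P),np.median(P,0),(P.min(0)+P.max(0))/2)
q=P[P[:,0]>0][:,:2].astype(np.float32);print(cv2.minAreaRect(q))
```

```text
{'time': np.float64(23.9), 'tool_pos': array([ 393.78 , -128.778,  206.958]), 'tcp_rot': array([ 3.141e+00, -1.000e-03, -1.000e-03]), 'contact_force': array([-0.185, -0.061,  0.46 ]), 'grip_width': np.float64(39.84), 'joint_positions': array([-0.502,  0.243,  1.935,  0.   ,  0.962,  1.07 ])}
disc z by quadrant [np.float64(43.12502711525056), np.float64(43.20432015227148), np.float64(43.15670108318085), np.float64(43.15491936768569)]
griptop 552 [ 461.71753752 -129.21608146   94.9217408 ] [ 461.23416081 -128.95206268   93.75093023]
((461.2515869140625, -128.96705627441406), (18.930309295654297, 12.754570007324219), 0.3767642676830292)
```

View pics/w6.png

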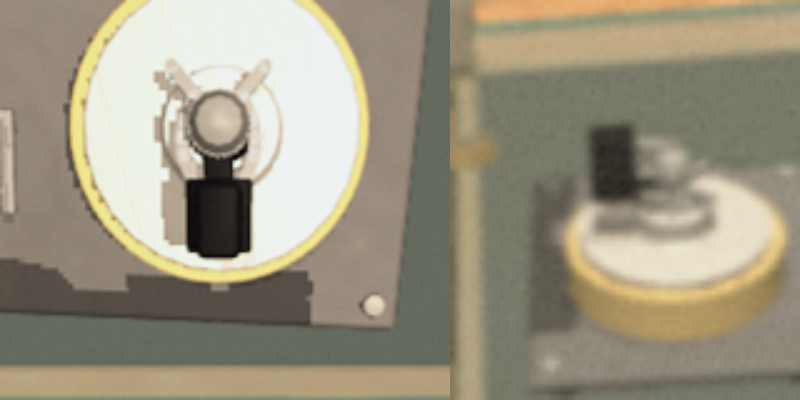

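The arms pass round both sides of the head and the grip stands upright. The grip centre plus 27 mm falls on the spindle axis, and the cap is level in all four quadrants. Handing in.

```bash
python3 -c "
from plant import bot
print(bot.close_job())"
```

```text
the job is handed in; nothing more can be done
None
```

The cap is on the spindle, boss up, and the spring clip is snapped home in the groove above it. I handed the job in at about 24 s of the 61 s allowed.

- **Cap:** I lowered it until I felt it sit on the hub, with readings up to about 12 N. In the last picture its disc measured the same height in all four quadrants to within 0.1 mm, at the height expected for a seated cap.
- **Clip height:** I found the cap's top by pressing the clip down on it lightly, reading up to 6 N. I then raised the clip to 0.5 mm above it before pushing in.
- **Snap:** The push peaked at 8.5 N, dropped as the clip snapped over, and rose again at the stop, where the highest reading was 5.7 N. All of these are readings at the end of each move, so brief peaks in between could have been higher.
- **After letting go:** The grip's centre plus 27 mm comes out at x = 488.2, against a spindle measured at 487.5–488.3, so the clip is home within its play. The grip's top is at the height expected for lying flat, and the arms pass round both sides of the head.

The gripper was clear of everything when I handed in. I did not measure the bystanders again, but the arm never went down beside any of them except above the eraser's end of the clip, where nothing was felt.

Some measured poses just after fast moves were about 1 mm off the commanded ones, and camera depths read about 1.4 mm low. I allowed for both.

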